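# Park the condiment caddy

### The arm

A 6-joint arm with a two-finger parallel gripper is mounted at the origin on a cart in front of the work surface, level with it; the furniture and walls round the work are solid. World frame = base frame: x ahead of the robot, y to its left, z up, the work surface at z = 0. Lengths are in m, angles in rad, forces in N, time in s.
With the tool pointing down it reaches from about 0.375 to 0.9 m from the base axis. Payload 3.1 kg.
Tool frame: the origin (TCP) lies between the finger pads; the fingertips stand robot.tip_reach ahead of it and the grasp point (between the pads) lies 5 mm behind it (robot.tip_reach is the distance from the TCP to the fingertips, in m); z points along the fingers, y is the line along which they close (so a half turn about z gives the same grasp; the last joint's range is limited). The gripper opens to 85 mm and grips with 20 to 120 N. Pads are 22 mm wide; open, the fingers measure 114 mm over their backs; the gripper's body (76 mm by 85 mm) begins 54 mm behind the grasp point. The pads swing forward as they close: fully open they stand 13 mm farther back than shut.
Start: joints at [-1.417, 0.527, 1.433, -0, 1.181, -0.178], TCP at [0.204, -0.591, 0.245] pointing down, gripper open.
Joint ranges: [-3.08, 3.08], [-0.75, 2.2], [0.22, 2.44], [-1.43, 4.57], [0, 2.65], [-2.85, 2.85]. Speed limits (rad/s): [2.79, 2.79, 3.14, 3.14, 3.14, 3.14].

### API

Orientations are given as a unit quaternion [x, y, z, w].
In Python, from station import robot, get_image, close_job gives the robot as it stands.
- The arm moves only by the shell command python3 -m jog 'ROWS' [OPENING]. ROWS is JSON, a list of rows, each a list of 4 numbers: the shift along the world's x, y, z in mm, then the turn about the world's z in degrees. In form: [[dx, dy, dz, spin], ...]. A call has 1 to 10 rows; each row shifts and turns the commanded pose from where the row before left it; what a row does not reach is not made up. A row lasts 1/10 s, in which the tool goes at most 50 mm and 8.59 degrees, less where a joint would pass 70% of its speed; a pose out of reach is approached as far as the arm can. A call with a gripper value outside its range is refused whole. OPENING is the gripper command: -1 is fully open, 1 is shut, values between are in proportion, set as the call begins (- or left out, the last holds). The fingers move at their own pace and stop on an object; the grip force is fixed at half the most. Time passes only in rows, so rows that do not move let the fingers close. It gives the time, the measured TCP pose, the force, the opening and the grip force at its end, in the units of the state.
- robot.get_obs(): the state, without advancing time (a new reading comes with each control period).
- get_image(name): name is "scene" or "top" or "wrist"; returns a dict with "frame" (420x560x3 uint8, red, green, blue), "fx", "fy", "cx", "cy" (pixels), "extrinsics" (4x4, takes a point from camera to world coordinates). Camera axes: x right, y up, looking along -z (the intrinsics and any distortion apply to the point x, -y, -z); pixel columns grow to the right and rows downward; lengths in m; the calibration is good to about 2 mm. The wrist camera is an equidistant fisheye: a pixel r from the principal point sees the ray r / f radians off the axis. A picture is of the moment at which its call begins. There is no depth.
- close_job(): hands the job in; it is judged then, once.
The state is a dict: "time": time; "joint_positions": joint angles; "joint_vel": joint speeds; "joint_efforts": joint torques, N m; "eef_pos": TCP position; "orientation": TCP orientation; "contact_force": force on the tool from outside, world axes, zero at the start; "moment": the same for the moment, N m; "grip_width": opening from 0.0 (shut) to 1.0 (fully open); "gripper_force": force on a finger pad.
Only numpy, scipy, OpenCV 4.12 (cv2) and the standard library are available. Lean on these libraries where they do the work, as an engineer would, in place of code of your own. Each camera call takes 0.05 s, during which the arm holds its last target. There are 200 camera calls.

### The job

Push the wheeled condiment caddy straight ahead by its push bar until both of its front swivel castors trail straight, while it is still well short of the parking mark. Then steer it, nose first, into the U-shaped mark on the worktop and leave it centred and square there, with both castors still trailing straight. Keep it rolling on its wheels: do not lift or tip it.

Things in the scene. Friction and masses are not known exactly. Their poses are not given: they have to be found in the camera images.
- caddy: Brown wood tray on wheels, 180 x 120 mm, with tin and jar (up to 134 mm high, at x = +42 mm); 0.6 to 0.9 kg. Origin: under its centre, at worktop level; x to the nose (castors, 190 mm wide there), y left. Push bar at the tail: centre (-65, 0, 138) mm, 14 thick in x, 110 long in y, 22 high; posts at y = +-45. Under the bar two fixed wheels roll along x only. At the left, nose to the mark.
- mark: Parking mark: fixed flat U of dark steel strip, 12 mm wide, level with the worktop (wheels roll over it), 234 mm wide, 217 mm long. Its origin is where the caddy's origin belongs; its x is where the nose must point, to the closed end (inner edge at x = +105 mm), y left; inner edges of the legs at y = +-105 mm. The open end faces the caddy.
- castor_left_hub (a point): Hub of the left front castor's wheel (26 mm diameter), 13 mm above the worktop. Its upright pivot is at caddy (70, 83) mm, 14 mm from the hub, and turns freely all round. This point's x axis runs from hub to pivot; trailing straight, it agrees with the caddy's +x and the hub is behind the pivot (caddy x = +56). It may start 140 degrees off; rolling straight ahead 50 to 60 mm swings it round.
- castor_right_hub (a point): Hub of the right front castor's wheel (26 mm diameter), 13 mm above the worktop. Its upright pivot is at caddy (70, -83) mm, 14 mm from the hub, and turns freely all round. This point's x axis runs from hub to pivot; trailing straight, it agrees with the caddy's +x and the hub is behind the pivot (caddy x = +56). It may start 140 degrees off; rolling straight ahead 50 to 60 mm swings it round.

How it is judged:
On the way:
1. both castors trail straight (within 20 degrees) while the caddy is still more than 0.1 m from its place on the mark (angle between the x axis of each of castor_left_hub, castor_right_hub and the x axis of caddy, either way round below 0.35 rad and x of each of castor_left_hub, castor_right_hub in the frame of caddy below 0.07 m and horizontal distance between caddy and mark above 0.1 m), for 0.2 s.
At the end, for the whole second after the job is handed in: The caddy stands still and upright on its wheels within 18 mm of its place on the mark and within 10 degrees of its direction, nose to the closed end, with both castors trailing straight behind their pivots within 20 degrees (horizontal distance between caddy and mark below 0.018 m and angle between the x axis of caddy and the x axis of mark, either way round below 0.175 rad and x of each of castor_left_hub, castor_right_hub in the frame of mark above 0 m and angle between the x axis of each of castor_left_hub, castor_right_hub and the x axis of caddy, either way round below 0.35 rad and x of each of castor_left_hub, castor_right_hub in the frame of caddy below 0.07 m and height (world z) of caddy below 0.006 m and angle between caddy's own z axis and vertical below 0.06 rad and linear speed of caddy below 0.02 m/s); the robot touches nothing.
It fails at once if the caddy is lifted more than 15 mm or tipped more than 12 degrees (height (world z) of caddy above 0.015 m or angle between caddy's own z axis and vertical above 0.21 rad).
It also fails if it takes over 45 s, if anything falls off the work surface, if the arm or the gripper's body presses on something with over 40 N, if the wrist force passes 120 N, or if a joint passes its speed limit or range.

## Working session

There is one attempt and no reset: what is moved stays moved. The work goes in short steps, Python scripts to look and compute and a shell command to move; the robot and the scene stay as the last step left them, time stands still between calls to the robot, and variables do not carry over. Pictures are saved under pics/ and viewed, at most 10 in all, crops included, and the job is handed in when it is done.

```bash
mkdir -p pics; ls
python3 - <<'E'
from station import robot,get_image
import cv2,numpy as np
for n in("top","scene"):
    d=get_image(n);cv2.imwrite(f"pics/{n}0.png",d["frame"][:,:,::-1]);print(n,d["fx"],d["fy"],d["cx"],d["cy"],np.round(d["extrinsics"],4).tolist(),[k for k in d])
o=robot.get_obs();print(o,robot.tip_reach)
E
```

```text
pics
top 505.6500639596921 505.6500639596921 289.38016252593195 209.70137524007853 [[0.0237, 0.996, -0.0867, 0.427], [-0.9997, 0.0236, -0.0025, 0.1096], [-0.0004, 0.0867, 0.9962, 1.0223], [0.0, 0.0, 0.0, 1.0]] ['frame', 'fx', 'fy', 'cx', 'cy', 'extrinsics']
scene 532.7160984920826 532.7160984920826 277.7518334764873 208.37734018304198 [[-0.6862, 0.2846, -0.6694, -0.055], [-0.7273, -0.2845, 0.6245, 0.6261], [-0.0127, 0.9154, 0.4023, 0.3796], [0.0, 0.0, 0.0, 1.0]] ['frame', 'fx', 'fy', 'cx', 'cy', 'extrinsics']
{'time': 0.1, 'joint_positions': array([-1.41749438e+00,  5.28400668e-01,  1.43379710e+00, -7.73062010e-07,
        1.18141650e+00, -1.78494657e-01]), 'joint_vel': array([ 0.00053291, -0.00165652, -0.00310291, -0.00152336, -0.00020967,
        0.00100698]), 'joint_efforts': array([-3.42515777e-04, -4.43304563e+01, -1.78586751e+01, -2.67773839e-04,
        3.90495712e-03,  7.12600155e-06]), 'eef_pos': array([ 0.20352141, -0.59026511,  0.24440729]), 'orientation': array([ 9.86269881e-01,  1.65138426e-01,  1.23747403e-05, -1.01073225e-03]), 'contact_force': array([ 1.20426631, -0.58292477,  0.12306464]), 'moment': array([-0.03858797, -0.05206736,  0.01165799]), 'gripper_force': 0.0, 'grip_width': 0.9993789434430362} 0.014
```

View pics/top0.png

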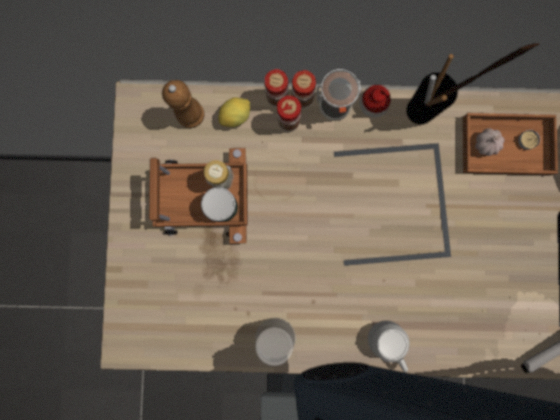

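View pics/scene0.png

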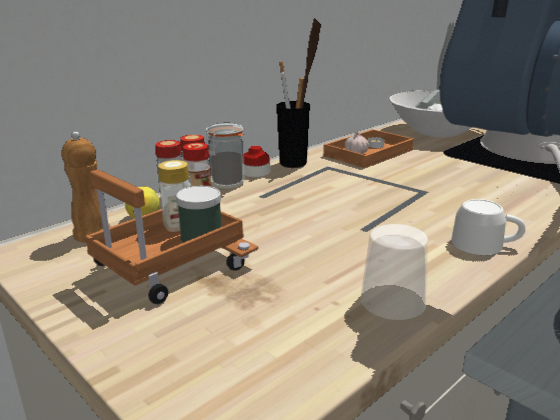

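The top view shows the caddy at the left with its nose right (bar at col 155, rows 158–229; castor plates near (237,153) and (237,237)). The mark's U has corners at about (437,145) and (450,254) and leg ends at (335,154) and (345,263). The scene view confirms the castors stand off straight.

```bash
cat > h.py <<'E'
from station import robot,get_image
import cv2,numpy as np
def cast(d,uv,z):
    uv=np.atleast_2d(uv).astype(float);E=d["extrinsics"]
    r=np.c_[(uv[:,0]-d["cx"])/d["fx"],-(uv[:,1]-d["cy"])/d["fy"],-np.ones(len(uv))]@E[:3,:3].T
    return E[:3,3]+r*((z-E[2,3])/r[:,2])[:,None]
E
python3 - <<'E'
from h import *
d=get_image("top");f=d["frame"];hsv=cv2.cvtColor(f,cv2.COLOR_RGB2HSV)
# mark: dark grey
m=((hsv[...,2]<95)&(hsv[...,1]<110)).astype(np.uint8);m[:,:325]=0;m[:,460:]=0;m[:138]=0;m[272:]=0
n,l,s,c=cv2.connectedComponentsWithStats(m);i=1+np.argmax(s[1:,4]);print(s[i])
cs,_=cv2.findContours((l==i).astype(np.uint8),0,2)
P=cast(d,cs[0][:,0],0)[:,:2];r=cv2.minAreaRect((P*1000).astype(np.float32));print("mark rect mm",r,cv2.boxPoints(r).tolist())
# bar: orange pixels cols 148-162
b=((hsv[...,0]<16)&(hsv[...,1]>120)).astype(np.uint8);b[:,:140]=0;b[:,163:]=0;b[:140]=0;b[245:]=0
for r0 in range(152,236,6):print(r0,np.where(b[r0])[0][[0,-1]] if b[r0].any() else None)
print([np.where(b[:,c].any() and b[:,c])[0][[0,-1]] if b[:,c].any() else None for c in range(149,162)])
cv2.imwrite("pics/c1.png",cv2.resize(f[135:255,140:260,::-1],None,fx=5,fy=5,interpolation=2))
E
```

```text
[ 334  144  116  121 1345]
mark rect mm ((534.0317993164062, -94.68543243408203), (230.9188690185547, 214.076416015625), 5.9903388023376465) [[408.0322265625, -0.2811393737792969], [430.3734130859375, -213.1885986328125], [660.0313720703125, -189.0897216796875], [637.690185546875, 23.817733764648438]]
152 None
158 None
164 [151 158]
170 [150 158]
176 [150 162]
182 [150 162]
188 [150 162]
194 [149 162]
200 [150 162]
206 [150 162]
212 [149 162]
218 [150 158]
224 [153 162]
230 None
[array([194, 216]), array([169, 218]), array([159, 219]), array([159, 220]), array([159, 225]), array([159, 225]), array([159, 226]), array([159, 226]), array([160, 226]), array([161, 226]), array([171, 226]), array([171, 226]), array([172, 226])]
```

View pics/c1.png

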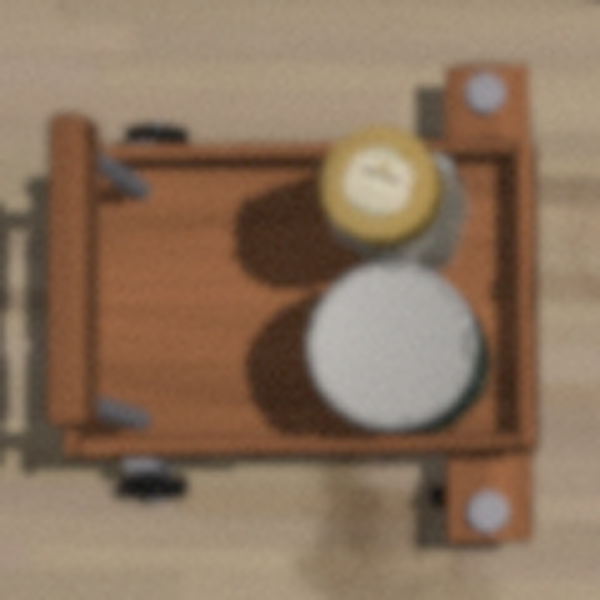

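The crop shows the bar's top face at crop cols 50–90, rows 115–423, and the castor caps at (485,92) and (487,511). The rear wheels are at (155,133) and (150,485).

Run:
```python
from h import *
d=get_image("top")
q=lambda x,y:(140+x/5-.4,135+y/5-.4)
caps=cast(d,[q(485,92),q(487,511)],.04);print("caps",caps.round(4),np.linalg.norm(caps[0]-caps[1]))
bar=cast(d,[q(70,115),q(72,423)],.149);print("bar",bar.round(4),np.linalg.norm(bar[0]-bar[1]),bar.mean(0))
wh=cast(d,[q(155,124),q(150,492)],.013);print("wheels",wh.round(4))
v=caps.mean(0)-bar.mean(0);print("len (135)",np.hypot(*v[:2]),"head",np.degrees(np.arctan2(v[1],v[0])))
for a in(caps,bar,wh):
    w=a[0]-a[1];print("head",np.degrees(np.arctan2(w[1],w[0]))-90)
mill=cast(d,[(176,95)],.18);print("mill top",mill)
# mark inner/outer corners along lines
c=np.radians(-90+5.99);B=np.array([[408.0,-.28],[430.4,-213.2],[660.0,-189.1],[637.7,23.8]])
print("R",robot.get_obs()["orientation"])
```

```text
caps [[0.6221 0.2186 0.04  ]
 [0.4573 0.2125 0.04  ]] 0.16490694191674035
bar [[0.5888 0.3515 0.149 ]
 [0.4809 0.3457 0.149 ]] 0.10805416868675535 [0.53487062 0.34857167 0.149     ]
wheels [[0.6112 0.3546 0.013 ]
 [0.4625 0.35   0.013 ]]
len (135) 0.13311290582352667 head -87.9366785024994
head -87.85122402906698
head -86.93815478411653
head -88.24104840491555
mill top [[0.69206124 0.30975286 0.18      ]]
R [ 9.86268651e-01  1.65147533e-01 -5.56322484e-06 -6.63243114e-04]
```

```bash
python3 -m jog '[[20,35,0,-1.7],[20,35,0,-1.7],[20,35,0,-1.7],[20,35,0,-1.7],[20,35,0,-1.7],[20,35,0,-1.7],[20,35,0,-1.7],[20,35,0,-1.7],[20,35,0,-1.7],[20,35,0,-1.5]]' -1
python3 -m jog '[[13,35,0,0],[13,35,0,0],[13,35,0,0],[13,35,0,0],[13,35,0,0],[13,35,0,0],[13,35,0,0],[13,35,0,0],[13,35,0,0],[13,35,0,0]]'
python3 -m jog '[[0,34,0,0],[0,34,0,0],[0,34,0,0],[0,34,0,0],[0,34,0,0],[0,34,0,0],[0,34,0,0],[0,0,0,0],[0,0,0,0]]'
```

```text
time: 1.2
eef_pos: [0.4042, -0.2394, 0.2454]
orientation: [1.0, 0.019, 0.0, 0.0]
contact_force: [0.4, 0.1, 0.4]
grip_width: 1.006
gripper_force: 0.0
time: 2.2
eef_pos: [0.5339, 0.1107, 0.2452]
orientation: [1.0, 0.019, -0.0, 0.0]
contact_force: [0.1, -1.0, 0.3]
grip_width: 0.999
gripper_force: 0.0
time: 3.1
eef_pos: [0.5331, 0.3476, 0.2448]
orientation: [1.0, 0.02, -0.0, 0.0]
contact_force: [-0.0, -1.2, -1.2]
grip_width: 1.0
gripper_force: 0.0
```

```bash
python3 -m jog '[[2,1,-25,0],[0,0,-25,0],[0,0,-25,0],[0,0,-20,0],[0,0,-10,0],[0,0,-6,0],[0,0,0,0]]'
python3 - <<'E'
from h import *
d=get_image("wrist");cv2.imwrite("pics/w1.png",d["frame"][:,:,::-1])
E
```

```text
time: 3.8
eef_pos: [0.5357, 0.3474, 0.134]
orientation: [1.0, 0.019, -0.0, 0.0]
contact_force: [0.1, 0.2, -0.8]
grip_width: 0.999
gripper_force: 0.0
```

View pics/w1.png

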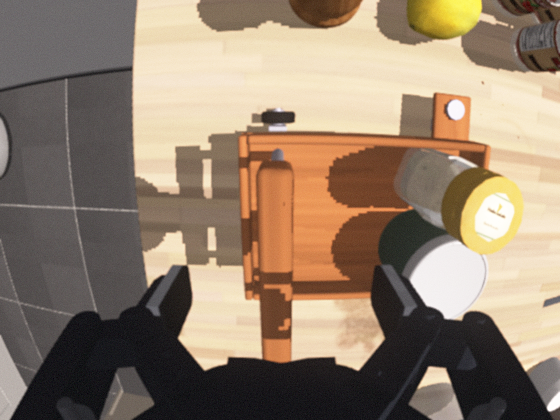

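The wrist view shows the bar (col ~277) between the fingers (cols ~185 and ~380), nearly centred and parallel. Now I close the gripper.

```bash
python3 -m jog '[[0,0,0,0],[0,0,0,0],[0,0,0,0],[0,0,0,0],[0,0,0,0],[0,0,0,0],[0,0,0,0],[0,0,0,0]]' 1
python3 - <<'E'
from h import *
d=get_image("top");f=d["frame"];cv2.imwrite("pics/t2.png",cv2.resize(f[130:260,130:270,::-1],None,fx=4,fy=4,interpolation=2))
E
```

```text
time: 4.65
eef_pos: [0.5358, 0.3483, 0.1347]
orientation: [1.0, 0.019, 0.0, -0.0]
contact_force: [-0.8, 0.5, 3.4]
grip_width: 0.152
gripper_force: 59.5
```

View pics/t2.png

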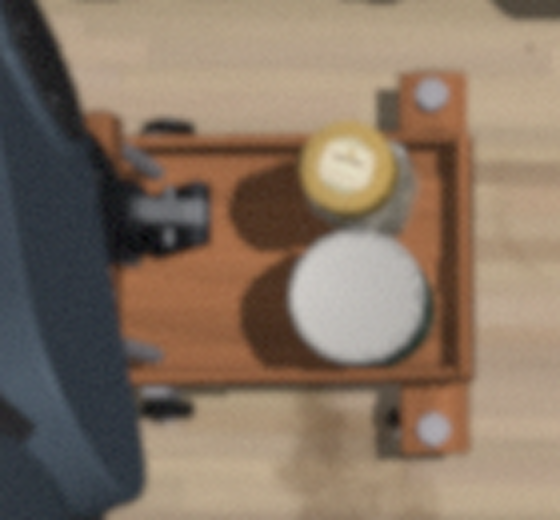

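Gripped at width 0.152 with the caddy undisturbed. First straight push.

```bash
python3 -m jog '[[0,-3,0,0],[0,-6,0,0],[0.4,-9,0,0],[0.4,-10,0,0],[0.4,-10,0,0],[0.4,-10,0,0],[0.4,-10,0,0],[0.4,-10,0,0],[0.4,-10,0,0],[0.4,-9,0,0]]'
python3 -m jog '[[0,-2,0,0],[0,0,0,0],[0,0,0,0]]'
python3 - <<'E'
from h import *
d=get_image("top");f=d["frame"];a=f[130:260,170:310,::-1]
s=get_image("scene")["frame"][150:330,60:340,::-1]
cv2.imwrite("pics/t3.png",np.vstack([cv2.resize(a,(323,300),interpolation=2),np.zeros((0,323,3),np.uint8)]) if 0 else np.hstack([cv2.resize(a,(323,300),interpolation=2),cv2.resize(s,(467,300),interpolation=2)]))
E
```

```text
time: 5.7
eef_pos: [0.5391, 0.26, 0.1347]
orientation: [1.0, 0.019, 0.0, -0.0]
contact_force: [-0.3, 1.1, 5.1]
grip_width: 0.151
gripper_force: 59.7
time: 6.0
eef_pos: [0.5392, 0.2576, 0.1347]
orientation: [1.0, 0.019, 0.0, 0.0]
contact_force: [-0.2, -0.5, 6.3]
grip_width: 0.151
gripper_force: 59.7
```

View pics/t3.png

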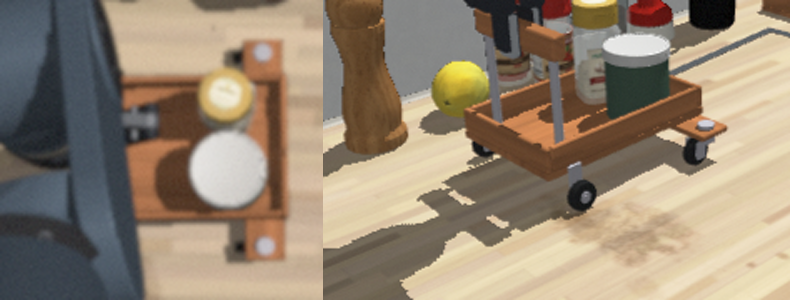

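The right castor visibly trails (scene (697,150), behind its cap at (706,124)), and the top view agrees. Planning the S-curve with the tool heading along the path tangent.

Run:
```python
import numpy as np
from scipy.interpolate import CubicHermiteSpline as C
th=np.radians(-84.0);u=np.array([np.cos(th),np.sin(th)]);n=np.array([-u[1],u[0]])
E=np.array([526.3,-21.6]);S=np.array([539.2,257.6])-E
x0,y0=S@u,S@n;print(x0,y0)
c=C([x0,-55],[y0,0],[np.tan(np.radians(-3.8)),0])
x=np.r_[np.linspace(x0,-55,28),np.linspace(-55,0,9)[1:]]
y=np.where(x<=-55,c(x),0);h=np.where(x<=-55,np.arctan(c(x,1)),0);h[0]=np.radians(-3.8)
P=E+x[:,None]*u+y[:,None]*n
r=np.c_[np.diff(P,axis=0),0*x[1:],np.degrees(np.diff(h))]
for k,q in enumerate(r):print(k,q.round(1).tolist())
print(r.sum(0),np.degrees(h.min()),np.abs(c(x,2)).max())
```

```text
-276.3220960106692 42.01367939457967
0 [0.2, -8.2, -0.0, -1.8]
1 [-0.1, -8.2, -0.0, -1.6]
2 [-0.3, -8.3, -0.0, -1.5]
3 [-0.5, -8.3, -0.0, -1.3]
4 [-0.7, -8.3, -0.0, -1.1]
5 [-0.8, -8.3, -0.0, -1.0]
6 [-1.0, -8.3, -0.0, -0.9]
7 [-1.1, -8.4, -0.0, -0.7]
8 [-1.2, -8.4, -0.0, -0.6]
9 [-1.2, -8.4, -0.0, -0.4]
10 [-1.3, -8.4, -0.0, -0.3]
11 [-1.3, -8.4, -0.0, -0.1]
12 [-1.3, -8.4, -0.0, -0.0]
13 [-1.3, -8.4, -0.0, 0.1]
14 [-1.3, -8.4, -0.0, 0.3]
15 [-1.2, -8.4, -0.0, 0.4]
16 [-1.2, -8.4, -0.0, 0.6]
17 [-1.1, -8.4, -0.0, 0.7]
18 [-1.0, -8.3, -0.0, 0.8]
19 [-0.8, -8.3, -0.0, 1.0]
20 [-0.7, -8.3, -0.0, 1.1]
21 [-0.5, -8.3, -0.0, 1.3]
22 [-0.3, -8.3, -0.0, 1.4]
23 [-0.1, -8.3, -0.0, 1.6]
24 [0.2, -8.2, -0.0, 1.8]
25 [0.4, -8.2, -0.0, 1.9]
26 [0.7, -8.2, -0.0, 2.1]
27 [0.7, -6.8, -0.0, 0.0]
28 [0.7, -6.8, -0.0, 0.0]
29 [0.7, -6.8, -0.0, 0.0]
30 [0.7, -6.8, -0.0, 0.0]
31 [0.7, -6.8, -0.0, 0.0]
32 [0.7, -6.8, -0.0, 0.0]
33 [0.7, -6.8, -0.0, 0.0]
34 [0.7, -6.8, 0.0, 0.0]
[ -12.9 -279.2    0.     3.8] -15.058748690891274 0.006656352038150749
```

```bash
python3 -m jog '[[0.2,-8.2,0,-1.8],[-0.1,-8.2,0,-1.6],[-0.3,-8.3,0,-1.5],[-0.5,-8.3,0,-1.3],[-0.7,-8.3,0,-1.1],[-0.8,-8.3,0,-1.0],[-1,-8.3,0,-0.9],[-1.1,-8.4,0,-0.7],[-1.2,-8.4,0,-0.6],[-1.2,-8.4,0,-0.4]]'
python3 -m jog '[[-1.3,-8.4,0,-0.3],[-1.3,-8.4,0,-0.1],[-1.3,-8.4,0,0],[-1.3,-8.4,0,0.1],[-1.3,-8.4,0,0.3],[-1.2,-8.4,0,0.4],[-1.2,-8.4,0,0.6],[-1.1,-8.4,0,0.7]]'
python3 - <<'E'
from h import *
cv2.imwrite("pics/t4.png",get_image("top")["frame"][:,:,::-1])
E
```

```text
time: 7.1
eef_pos: [0.5326, 0.175, 0.1347]
orientation: [0.997, -0.076, 0.001, -0.0]
contact_force: [0.7, 0.8, 6.0]
grip_width: 0.152
gripper_force: 59.7
time: 7.9
eef_pos: [0.5223, 0.1078, 0.1347]
orientation: [0.998, -0.061, 0.001, -0.0]
contact_force: [0.7, 0.4, 5.8]
grip_width: 0.153
gripper_force: 59.8
```

View pics/t4.png

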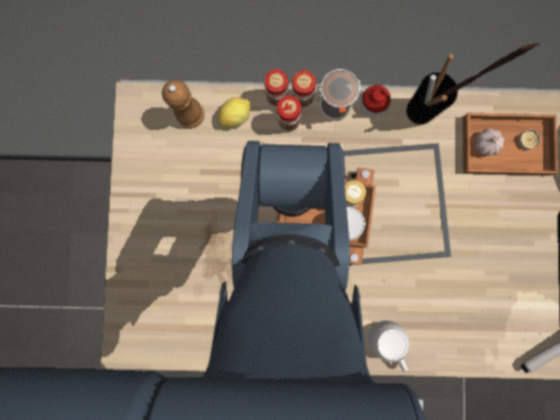

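The caddy is following, yawed as intended (caps at (366,174) and (354,257)). Continuing the curve and the final straight.

```bash
python3 -m jog '[[-1,-8.3,0,0.8],[-0.8,-8.3,0,1.0],[-0.7,-8.3,0,1.1],[-0.5,-8.3,0,1.3],[-0.3,-8.3,0,1.4],[-0.1,-8.3,0,1.6],[0.2,-8.2,0,1.8],[0.4,-8.2,0,1.9],[0.7,-8.2,0,2.1]]'
python3 -m jog '[[0.7,-6.8,0,0],[0.7,-6.8,0,0],[0.7,-6.8,0,0],[0.7,-6.8,0,0],[0.7,-6.8,0,0],[0.7,-6.8,0,0],[0.7,-6.8,0,0],[0.7,-5,0,0],[0,-2,0,0],[0,0,0,0]]'
python3 - <<'E'
from h import *
cv2.imwrite("pics/t5.png",cv2.resize(get_image("top")["frame"][130:280,290:470,::-1],None,fx=4,fy=4,interpolation=2))
print(robot.get_obs()["orientation"])
E
```

```text
time: 8.85
eef_pos: [0.5196, 0.0335, 0.1346]
orientation: [0.999, 0.053, -0.0, -0.0]
contact_force: [0.3, 1.6, 6.3]
grip_width: 0.157
gripper_force: 60.0
time: 9.85
eef_pos: [0.5254, -0.0215, 0.1346]
orientation: [0.999, 0.052, 0.0, 0.0]
contact_force: [-0.3, -0.6, 5.9]
grip_width: 0.154
gripper_force: 59.8
[9.98638999e-01 5.21524275e-02 1.17457943e-04 5.10884874e-04]
```

View pics/t5.png

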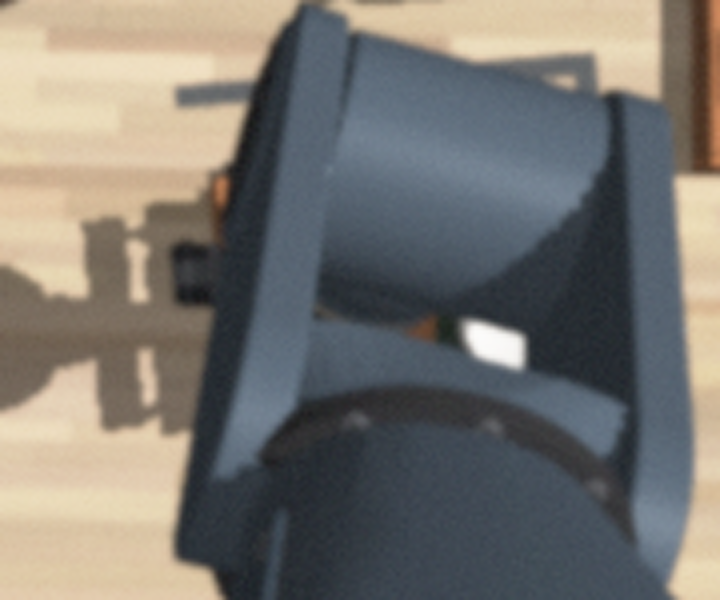

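The arm hides the caddy, but the TCP is on target. I'll release, rise, move clear and look.

```bash
python3 -m jog '[[0,0,0,0],[0,0,0,0],[0,0,0,0],[0,0,0,0],[0,0,0,0],[0,0,0,0]]' -1
python3 -m jog '[[0,0,10,0],[0,0,25,0],[0,0,30,0],[0,0,30,0],[0,0,20,0],[-10,40,0,0],[-10,45,0,0],[-10,45,0,0],[-10,45,0,0],[-10,45,0,0]]'
python3 -m jog '[[0,45,0,0],[0,45,0,0],[0,45,0,0],[0,0,0,0]]'
python3 - <<'E'
from h import *
d=get_image("top");np.save("d.npy",d,allow_pickle=True)
cv2.imwrite("pics/t6.png",cv2.resize(d["frame"][130:280,290:470,::-1],None,fx=4,fy=4,interpolation=2))
E
```

```text
time: 10.5
eef_pos: [0.5256, -0.0201, 0.1342]
orientation: [0.999, 0.053, -0.0, -0.0]
contact_force: [0.6, -0.0, -0.7]
grip_width: 0.997
gripper_force: 0.0
time: 11.5
eef_pos: [0.4751, 0.2015, 0.2503]
orientation: [0.999, 0.052, 0.001, -0.0]
contact_force: [0.3, -0.5, 0.6]
grip_width: 0.996
gripper_force: 0.0
time: 11.9
eef_pos: [0.4753, 0.34, 0.2503]
orientation: [0.998, 0.055, 0.001, -0.002]
contact_force: [-0.3, 0.1, 0.8]
grip_width: 1.001
gripper_force: 0.0
```

View pics/t6.png

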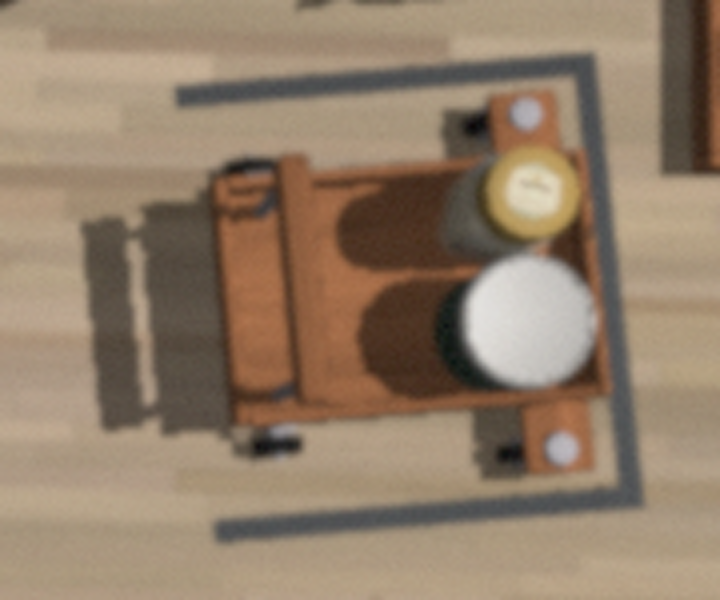

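The caddy sits inside the U; caps are at (527,111) and (562,447), and both castor wheels are visible behind them at (475,123) and (510,455). Checking the numbers.

Run:
```python
from h import *
d=np.load("d.npy",allow_pickle=True).item()
q=lambda x,y:(290+x/4-.4,130+y/4-.4)
c=cast(d,[q(527,111),q(562,447)],.04)[:,:2]*1e3;w=c[0]-c[1];a=np.arctan2(w[1],w[0])-np.pi/2
u=np.array([np.cos(a),np.sin(a)]);o=c.mean(0)-70*u
print("head",np.degrees(a),"origin",o,"err vs mark",o-[533.1,-86.2])
wp=cast(d,[q(475,123),q(510,455)],.015)[:,:2]*1e3
R=np.c_[u,[-u[1],u[0]]];print("castor rear edge in caddy frame",(wp-o)@R)
bar=cast(d,[q(292,158),q(308,402)],.149)[:,:2]*1e3;print("bar",bar.mean(0),"-> origin",bar.mean(0)+65*u)
# mark inner edges relative to origin from corners: closed-end and leg outer corners
m=cast(d,[q(594,54),q(642,504),q(176,97),q(217,532)],0)[:,:2]*1e3;print("mark corners in caddy frame",((m-o)@R).round(1))
```

```text
head -84.05510838007454 origin [532.41406498 -84.03022196] err vs mark [-0.68593502  2.16977804]
castor rear edge in caddy frame [[ 50.20358269  83.03362702]
 [ 50.79037939 -84.59929076]]
bar [523.95600477 -18.36204751] -> origin [530.68817576 -83.01247576]
mark corners in caddy frame [[ 118.4  116.3]
 [ 118.3 -114.4]
 [ -97.3  111.2]
 [ -96.2 -111.3]]
```

The error is about 2–3 mm and under 1°, with the castors at y ≈ ±83 (trailing straight), so I'm handing in.

```bash
python3 -c "
from station import close_job
print(close_job())"
```

```text
the job is handed in; nothing more can be done
None
```

The caddy is parked in the mark and the job is handed in: by the last top view it is about 2–3 mm off its place and within about 1° of square, both castors are trailing straight, and the arm is clear; the verdict was not shown.

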